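# Fetch the beaker cover from the drawer and cap the beaker

### The job

Pull the drawer of the bench-top cabinet all the way out to its stop and leave it there. Take out the knobbed cover that stands on edge in the drawer's rack, lay it down flat on the cork mat with its knob up and let go, then pick it up again and set it on the beaker so that it sits fully down over the rim, level. Keep the beaker upright and leave the flask and the two small bottles alone.

Things in the scene. Friction and masses are not known exactly. Their poses are not given: they have to be found in the camera images.
- cabinet: White bench-top cabinet, 260 deep (x) x 200 wide (y) x 150 mm high, fixed. Origin: middle of the front's lower edge, on the bench; the cabinet reaches from there along its +x. Its front (-x side) is one grey drawer front, 196 mm wide, from 2 to 148 mm height, its outer face at x = 0 when shut. The drawer slides out along the cabinet's -x; behind the front its side walls are low (top 66 mm above the bench) and 162 mm apart.
- drawer (a joint): Travel of the drawer in m: 0 shut, 0.150 fully out against a hard stop. It slides with about 2.5 N of friction and stays where it is left.
- handle (a point): Middle of the drawer's straight steel bar handle: 11 mm thick, 110 mm long along the cabinet's y, 45 mm in front of the drawer front, 135 mm above the bench (15 mm below the cabinet's top); two posts join it to the front 45 mm either side of the middle. Moves with the drawer.
- rack (a point): Middle of the cover's rack, on the drawer's floor, 19 mm above the bench; moves with the drawer and lies 65 mm in front of the cabinet's shut front when the drawer is fully out. The rack is a slot along the cabinet's x, 18 mm wide between two white rails 25 mm high, with a stop at each end: the cover must be lifted out upwards, at least 30 mm to clear the rails (50 mm to clear the drawer's side walls).
- cover: Loose white plastic cover, about 120 g: a disc of 98 mm diameter, 14 mm thick at its edge (6 mm top plate, 8 mm deep skirt below, skirt bore 84 mm), with a round knob on top. Origin: centre of the underside at the skirt's lower edge; z axis out through the knob. At the start it stands on edge in the rack, its edge's top 117 mm above the bench, z axis along the cabinet's +y (leaning up to 0.2 rad).
- knob (a point): Grip point on the axis of the cover's knob, 30 mm along the cover's z from its origin. The knob is 22 mm in diameter from 24 to 38 mm, its top at 38 mm; the disc's top face is at 14 mm.
- mat: Cork mat fixed on the bench, 130 x 130 x 4 mm. Origin: centre of its underside.
- beaker: Loose straight-sided glass beaker, 80 mm outer diameter, 95 mm high, wall 3 mm, about 220 g, open top. Origin: centre of its underside. The cover's skirt fits round the outside of its rim with 2 mm to spare all round; with the cover seated, the cover's origin is 87 mm above the beaker's origin.
- rim (a point): Centre of the beaker's mouth at the height of the rim, 95 mm above its origin.
- flask: Loose conical glass flask, 68 mm across its foot, neck 28 mm, 102 mm high; origin: centre of its underside. It stands on the robot's right, as the beaker does; either may be the nearer. To be left alone.
- bottle_a: Small loose bottle, 44 mm diameter, 85 mm high, left of the cabinet; origin: centre of its underside. To be left alone.
- bottle_b: Small loose bottle, 44 mm diameter, 85 mm high, right of the cabinet; origin: centre of its underside. To be left alone.
Not all that is in view belongs to the job. What is shaped like the beaker but blue or orange is not meant.

How it is judged:
On the way, in this order (a step that is already met when the one before it is completed fails the run):
1. the drawer is pulled out to its stop (within 4 mm) (value of joint drawer above 0.146 m), for 0.2 s.
2. the cover lies flat on the cork mat, knob up, let go (angle between cover's own z axis and vertical below 0.08 rad and height (world z) of cover below 0.012 m and horizontal distance between cover and mat below 0.06 m and contact force between cover and the fingers below 0.05 N and linear speed of cover below 0.02 m/s), for 0.2 s.
At the end, for the whole second after the job is handed in: The drawer is still out at its stop (within 8 mm); the cover sits on the beaker, knob up, with its skirt round the rim: centred within 5 mm, fully down (within 2.5 mm) and level within 2 degrees; the beaker stands upright on the bench; all at rest and let go (value of joint drawer above 0.142 m and horizontal distance between cover and rim below 0.005 m and z of cover in the frame of beaker between 0.083 and 0.0895 m and angle between each of cover, beaker's own z axis and vertical below 0.035 rad and height (world z) of beaker below 0.004 m and linear speed of cover below 0.01 m/s); the robot touches nothing.
It fails at once if the beaker is tipped by more than 0.35 rad (angle between beaker's own z axis and vertical above 0.35 rad).
It fails at once if the flask is pushed more than 20 mm (distance of flask from where it was at the start of the episode above 0.02 m).
It fails at once if a small bottle is pushed more than 20 mm (distance of any of bottle_a, bottle_b from where it was at the start of the episode above 0.02 m).
It also fails if it takes over 64 s, if anything falls off the work surface, if the arm or the gripper's body presses on something with over 40 N, if the wrist force passes 120 N, or if a joint passes its speed limit or range.

### The arm

A 6-joint arm with a two-finger parallel gripper is mounted at the origin on the work surface. World frame = base frame: x ahead of the robot, y to its left, z up, the work surface at z = 0. Lengths are in m, angles in rad, forces in N, time in s.
With the tool pointing down it reaches from about 0.35 to 0.775 m from the base axis. Payload 5.5 kg.
Tool frame: the origin (TCP) lies midway between the tips of the shut fingers; the grasp point (between the pads) lies 19 mm behind it; z points along the fingers, y is the direction in which the jaws open and shut (so a half turn about z gives the same grasp; the last joint's range is limited). The gripper opens to 85 mm and grips with 20 to 120 N. Pads are 22 mm wide; open, the fingers measure 114 mm over their backs; the gripper's body (76 mm by 85 mm) begins 54 mm behind the grasp point. The pads swing forward as they close: fully open they stand 13 mm farther back than shut.
Start: joints at [1.162, 0.313, 0.046, 1.304, 0, 1.431], TCP at [0.153, 0.554, 0.231] pointing down, gripper open.
Joint ranges: [-2.76, 2.76], [-0.86, 1.69], [-1.03, 1.26], [-2.2, 2.34], [-1.47, 1.5], [-3.14, 3.14]. Speed limits (rad/s): [2.57, 2.57, 3.14, 3.14, 3.14, 3.14].

### API

Orientations are given as a unit quaternion [x, y, z, w].
In Python, from plant import bot gives the robot as it stands. The module is installed in compiled form; this text tells all that it offers.
- The arm moves only by the tool play_rows, never from a script. Its argument "series" is a list of rows, each a list of 2 entries, a list of its own where there are three numbers: the shift along the tool's x, y, z in mm, then the turn about the tool's z in rad. In form: [[[x, y, z], spin], ...]. A call has exactly 8 rows; each row is the pose to reach, as a shift and turn from the pose commanded when the call began, along the tool's axes at that moment; what a row does not reach only later rows make up. A row lasts 1/10 s, in which the tool goes at most 50 mm and 8.59 degrees, less where a joint would pass 70% of its speed; a pose out of reach is approached as far as the arm can. A call with a gripper value outside its range is refused whole. "hand" is the closure, from 0 (fully open) to 1 (shut), set as the call begins (left out, the last holds). The fingers move at their own pace and stop on an object; "force" is the grip in N (left out, the last holds). Time passes only in rows, so rows that repeat a pose let the fingers close, or fill a call up. It gives the time, the measured TCP pose, the force and the opening at its end, in the units of the state.
- bot.get_obs(): the state, without advancing time (a new reading comes with each control period).
- bot.grab_frame(name): name is "scene" or "top" or "wrist"; returns a dict with "image" (400x640x3 uint8, red, green, blue), "depth" (400x640 float32, m along the optical axis (not along the pixel's ray), 0 where there is no reading), "fx", "fy", "cx", "cy" (pixels), "R" (3x3) and "t" (3): a world point X has camera coordinates R X + t. Camera axes: x right, y down, z forward; pixel columns grow to the right and rows downward; lengths in m; the calibration is good to about 2 mm. The wrist camera is an equidistant fisheye: a pixel r from the principal point sees the ray r / f radians off the axis. A picture is of the moment at which its call begins.
- bot.sign_off(): hands the job in, once; it reports no verdict.
The state is a dict: "time": time; "joint_positions": joint angles; "dq": joint speeds; "joint_torque": joint torques, N m; "ee_pos": TCP position; "orientation": TCP orientation; "ft_force": force on the tool from outside, world axes, zero at the start; "wrist_torque": the same for the moment, N m; "finger_gap": finger opening in m.
Only numpy, scipy, OpenCV 4.12 (cv2) and the standard library are available. Lean on these libraries where they do the work, as an engineer would, in place of code of your own. Each camera call takes 0.05 s, during which the arm holds its last target.

## Working session

There is one attempt and no reset: what is moved stays moved. The work goes in short steps, Python scripts to look and compute and a tool call to move; the robot and the scene stay as the last step left them, time stands still between calls to the robot, and variables do not carry over. Pictures are saved under pics/ and viewed, and the job is handed in when it is done.

Besides the shell and the picture viewer there is one more tool, called by a JSON object that holds its "method" and its "body", one argument or row to a line. play_rows: Moves the arm, as the interface text tells. Its arguments: {"type":"object","properties":{"series":{"type":"array","items":{"type":"array"}},"hand":{"type":"number"},"force":{"type":"number"}},"required":["series"]}

```bash
mkdir -p pics
cat > h.py <<'E'
import numpy as np, cv2
from plant import bot
def snap(n,name):
    f=bot.grab_frame(n); cv2.imwrite(f'pics/{name}.png',f['image'][:,:,::-1]); np.savez(f'pics/{name}.npz',**f); return f
def ld(name): return np.load(f'pics/{name}.npz')
def pt(f,u,v,d=None):
    d=f['depth'][int(v),int(u)] if d is None else d
    c=np.array([(u-f['cx'])/f['fx']*d,(v-f['cy'])/f['fy']*d,d])
    return f['R'].T@(c-f['t'])
def onz(f,u,v,z):
    r=f['R'].T@np.array([(u-f['cx'])/f['fx'],(v-f['cy'])/f['fy'],1]); o=-f['R'].T@f['t']
    return o+r*(z-o[2])/r[2]
def crop(name,u0,v0,u1,v1,k,out):
    im=cv2.imread(f'pics/{name}.png')[v0:v1,u0:u1]; cv2.imwrite(f'pics/{out}.png',cv2.resize(im,None,fx=k,fy=k,interpolation=cv2.INTER_CUBIC))
E
python3 - <<'E'
from h import *
for n in('scene','top','wrist'):
    f=snap(n,n+'0'); print(n,f['fx'],f['cx'],f['cy'],(-f['R'].T@f['t']).round(3),f['R'].round(3).tolist())
o=bot.get_obs(); print({k:np.round(v,3).tolist() for k,v in o.items()})
E
```

```text
scene 517.2588521182952 320.1777967817644 198.52272837412437 [1.829 0.284 0.964] [[-0.205, 0.979, 0.006], [0.561, 0.123, -0.819], [-0.802, -0.164, -0.574]]
top 393.5945334834081 314.3972799716017 200.48461084917105 [0.341 0.026 1.385] [[-0.013, -1.0, -0.001], [-0.981, 0.013, -0.193], [0.193, -0.002, -0.981]]
wrist 309.70691628693146 324.34454475018146 198.84675813223748 [0.076 0.575 0.374] [[0.265, 0.964, -0.001], [0.917, -0.252, 0.309], [0.298, -0.083, -0.951]]
{'time': 0.15, 'joint_positions': [1.162, 0.314, 0.045, 1.304, 0.0, 1.431], 'dq': [0.001, -0.002, 0.004, 0.001, 0.001, 0.003], 'joint_torque': [0.003, -48.107, 29.881, 0.014, -0.0, -0.0], 'ee_pos': [0.153, 0.554, 0.231], 'orientation': [0.134, 0.991, -0.001, -0.0], 'ft_force': [0.194, -0.167, -0.431], 'wrist_torque': [0.007, 0.007, 0.006], 'finger_gap': 0.086}
```

View pics/scene0.png

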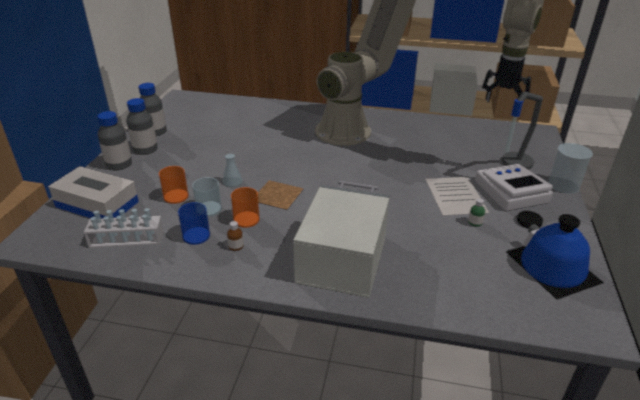

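View pics/top0.png

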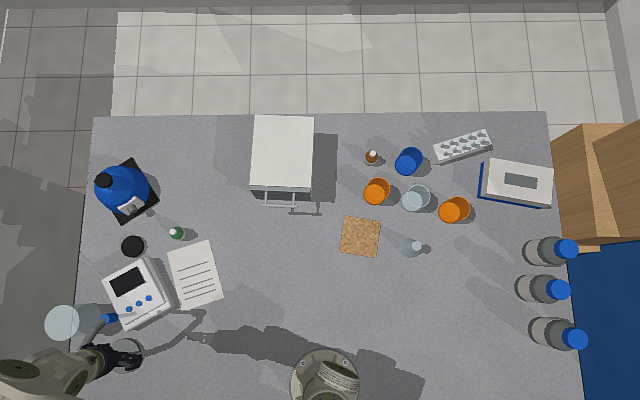

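View pics/wrist0.png

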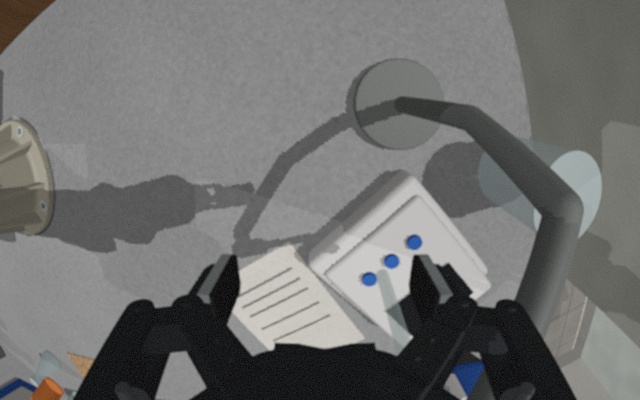

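The scene shows the cabinet at top-image (283,150), with its handle at (278,205). The mat is at (360,236) and the flask at (411,246). Beaker-shaped candidates in the top image are:
- orange (376,190)
- orange (453,209)
- blue (408,160)
- clear (415,197)
- a large clear vessel (62,322), on the left

The clear one at (415,197) fits, because it is colourless and on the right. I'll confirm it in a crop.

Run:
```python
from h import *
crop('top0',340,130,480,270,5,'c1'); crop('top0',235,100,345,225,5,'c2'); crop('scene0',140,130,400,300,3,'c3')
```

```text
(no output)
```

View pics/c1.png

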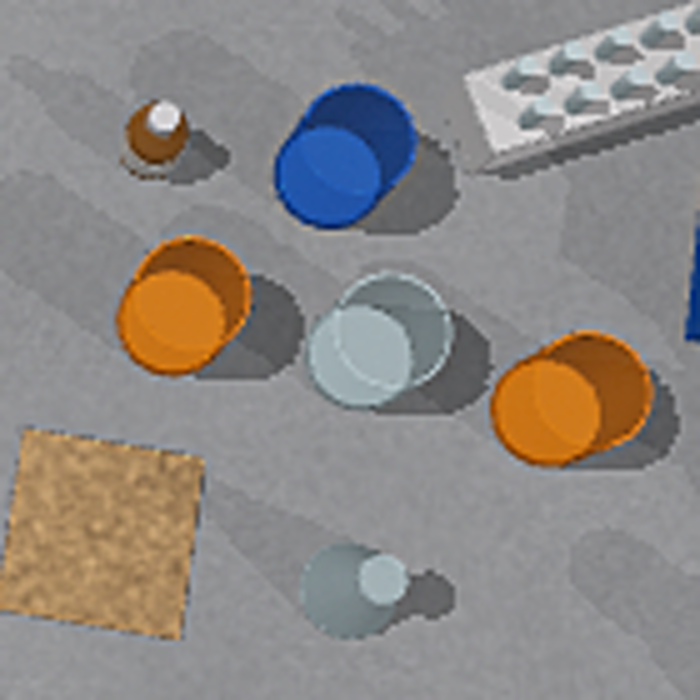

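View pics/c2.png

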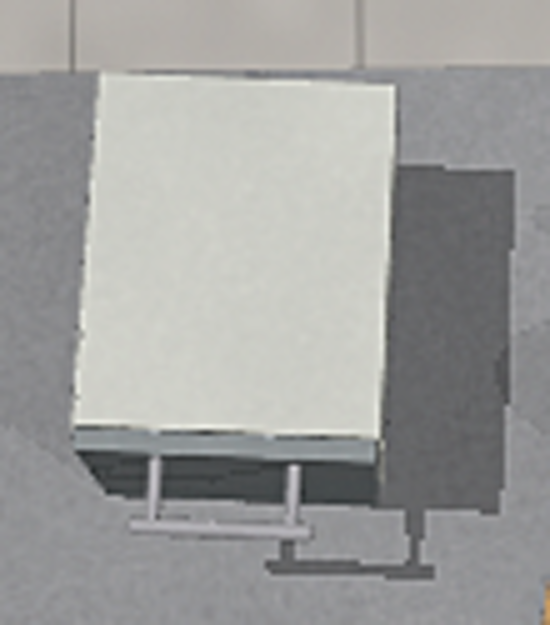

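View pics/c3.png

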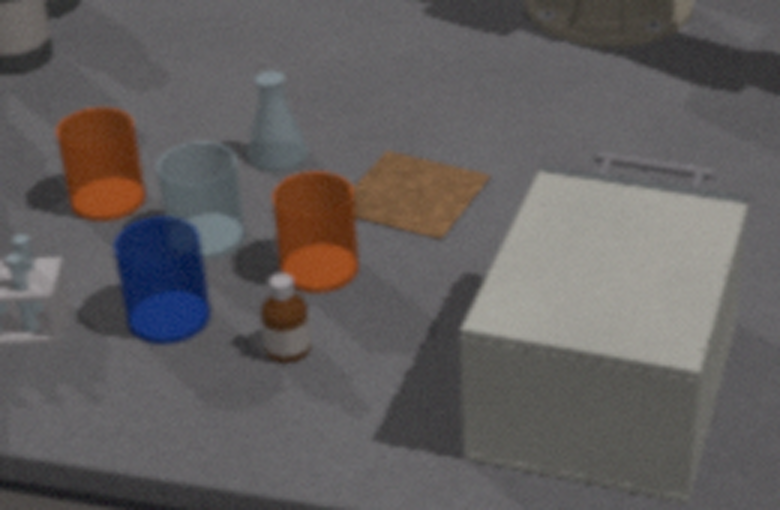

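Run:
```python
from h import *
f=ld('top0'); P=lambda a,b,z,o:onz(f,o[0]+a/5,o[1]+b/5,z).round(4)
A=(340,130);B=(235,100)
print('rim',P(393,331,.095,A),'base',P(360,356,0,A), 'rimw', P(335,331,.095,A),P(452,331,.095,A))
m=[P(a,b,.004,A) for a,b in((24,430),(206,458),(181,640),(-2,609))]; print('mat',np.mean(m,0),m)
print('flask base',P(350,590,0,A),'top',P(384,579,.102,A))
print('bottle_b',P(155,145,.03,A),'blue rim',P(358,140,.095,A),'or1',P(193,293,.095,A),'or2',P(593,391,.095,A))
h=[P(131,525,.135,B),P(311,533,.135,B)];print('handle',h,np.mean(h,0),np.linalg.norm(h[0]-h[1]))
t=[P(100,73,.15,B),P(396,86,.15,B),P(380,436,.15,B),P(74,424,.15,B)];print('top',t)
s=ld('scene0')
for u,v in((140+598/3,130+160/3),(140+710/3,130+175/3)): print('handle scene',onz(s,u,v,.135))
print('rim scene', onz(s,140+199/3,130+164/3,.095),'b',onz(s,140+201/3,130+233/3,.0), 'bottleA',onz(f,176,232,.08))
for n,u,v in(('mat',360,236),('cab',283,150),('rim',418,197)): print(n,pt(f,u,v))
```

```text
rim [ 0.6052 -0.3247  0.095 ] base [ 0.6066 -0.3257  0.    ] rimw [ 0.6057 -0.2859  0.095 ] [ 0.6047 -0.3642  0.095 ]
mat [ 0.481325 -0.135975  0.004   ] [array([ 0.5555, -0.0831,  0.004 ]), array([ 0.5338, -0.2113,  0.004 ]), array([ 0.4065, -0.1881,  0.004 ]), array([ 0.4295, -0.0614,  0.004 ])]
flask base [ 0.4398 -0.3086  0.    ] top [ 0.4394 -0.3064  0.102 ]
bottle_b [ 0.7567 -0.1806  0.03  ] blue rim [ 0.7386 -0.3093  0.095 ] or1 [ 0.633 -0.192  0.095] or2 [ 0.5627 -0.4551  0.095 ]
handle [array([0.5747, 0.1963, 0.135 ]), array([0.5679, 0.0801, 0.135 ])] [0.5713 0.1382 0.135 ] 0.11639879724464511
top [array([0.8794, 0.2191, 0.15  ]), array([0.8676, 0.0213, 0.15  ]), array([0.6281, 0.0347, 0.15  ]), array([0.6386, 0.2319, 0.15  ])]
handle scene [0.58224356 0.08617403 0.135     ]
handle scene [0.58500236 0.19577513 0.135     ]
rim scene [ 0.61594281 -0.31688536  0.095     ] b [ 0.60675139 -0.33044246  0.        ] bottleA [0.49720712 0.48618257 0.08      ]
mat [ 0.4838664  -0.13460909  0.00301533]
cab [0.75558768 0.12544739 0.14670493]
rim [ 0.62109656 -0.34739463  0.00305331]
```

Clear beaker confirmed at (418,196): rim measured 78 mm across, rim and base agree. Its position is (0.605,-0.325). Before leaving, I'll check the lamp next to the gripper.

```bash
cat >> h.py <<'E'
def wcloud(f):
    v,u=np.mgrid[0:400,0:640]; a=(u-f['cx']);b=(v-f['cy']); r=np.hypot(a,b)+1e-9; th=r/f['fx']
    d=f['depth']; X=np.stack([np.tan(th)*a/r*d,np.tan(th)*b/r*d,d],-1)
    return (X-f['t'])@f['R']
def cloud(f):
    v,u=np.mgrid[0:400,0:640]; d=f['depth']
    X=np.stack([(u-f['cx'])/f['fx']*d,(v-f['cy'])/f['fy']*d,d],-1); return (X-f['t'])@f['R']
def go(p,jaw=None,o=None):
    "shift (tool mm) and spin to world TCP p, jaw angle"
    from scipy.spatial.transform import Rotation as Rn
    o=o or bot.get_obs(); R=Rn.from_quat(o['orientation']).as_matrix()
    s=R.T@(np.array(p)-o['ee_pos'])*1000; a=np.arctan2(R[1,1],R[0,1])
    sp=None
    if jaw is not None: sp=(a-jaw+np.pi)%(2*np.pi)-np.pi
    print('shift',s.round(1),'spin',None if sp is None else round(sp,3),'jaw now',round(a,4),'down',R[2,2].round(4))
def st():
    o=bot.get_obs(); print({k:np.round(o[k],4).tolist() for k in('time','ee_pos','joint_positions','ft_force','finger_gap')})
E
python3 - <<'E'
from h import *
f=ld('wrist0'); C=wcloud(f)
for u,v in((400,100),(470,115),(540,170),(575,205),(555,300),(540,350),(590,170),(400,270)): print(u,v,C[v,u].round(3))
go([0.56,0.138,0.25],-0.055)
E
```

```text
400 100 [0.095 0.656 0.033]
470 115 [0.107 0.669 0.175]
540 170 [0.127 0.667 0.253]
575 205 [0.136 0.667 0.279]
555 300 [0.168 0.647 0.294]
540 350 [0.158 0.622 0.32 ]
590 170 [0.194 0.832 0.135]
400 270 [0.286 0.611 0.059]
shift [-503.3 -292.9  -19.1] spin 1.357 jaw now 1.302 down -1.0
```

{"method": "play_rows", "body": {
  "series": [
    [[-40,-23,-5],0],
    [[-80,-47,-15],0],
    [[-120,-70,-19],0.14],
    [[-160,-93,-19],0.28],
    [[-200,-116,-19],0.42],
    [[-240,-140,-19],0.56],
    [[-280,-163,-19],0.7],
    [[-320,-186,-19],0.84]
  ],
  "hand": 0.5
}}

```text
time: 0.95
ee_pos: [0.4127, 0.2885, 0.2502]
orientation: [0.529, 0.849, 0.0, -0.0]
ft_force: [1.2, 1.1, 0.6]
finger_gap: 0.0428
```

Run:
```python
from h import *
st(); go([0.56,0.138,0.25],-0.055)
```

```text
{'time': 0.95, 'ee_pos': [0.4127, 0.2885, 0.2502], 'joint_positions': [0.4504, 0.1692, -0.0952, 1.3063, 0.0001, 1.5649], 'ft_force': [1.2358, 1.084, 0.5632], 'finger_gap': 0.0428}
shift [-200.    65.9    0.2] spin 0.511 jaw now 0.4563 down -1.0
```

{"method": "play_rows", "body": {
  "series": [
    [[-25,8,0],0.1],
    [[-55,18,0],0.22],
    [[-90,29,0],0.34],
    [[-125,41,0],0.45],
    [[-160,53,0],0.511],
    [[-185,61,0],0.511],
    [[-200,66,0],0.511],
    [[-200,66,0],0.511]
  ]
}}

```text
time: 1.75
ee_pos: [0.561, 0.1391, 0.2496]
orientation: [0.725, 0.689, -0.0, -0.0]
ft_force: [-0.3, -0.1, -1.2]
finger_gap: 0.0426
```

Run:
```python
from h import *
st(); f=snap('wrist','w1')
```

```text
{'time': 1.75, 'ee_pos': [0.561, 0.1391, 0.2496], 'joint_positions': [0.1042, 0.3159, 0.0943, 1.3499, -0.0, 1.7263], 'ft_force': [-0.3091, -0.0765, -1.2009], 'finger_gap': 0.0426}
```

View pics/w1.png

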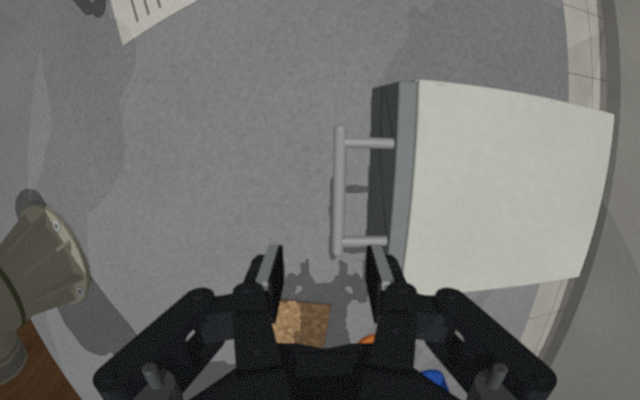

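The wrist view shows the handle bar from (340,127) to (337,254), with the cabinet to its right.

```bash
cat >> h.py <<'E'
def wonz(f,u,v,z):
    a=u-f['cx'];b=v-f['cy'];r=np.hypot(a,b)+1e-9;th=r/f['fx']
    d=f['R'].T@np.array([np.sin(th)*a/r,np.sin(th)*b/r,np.cos(th)]); o=-f['R'].T@f['t']
    return o+d*(z-o[2])/d[2]
E
python3 - <<'E'
from h import *
f=ld('w1'); C=wcloud(f)
for u,v in((340,130),(339,190),(337,250)): print(C[v,u].round(4),wonz(f,u,v,.137).round(4))
print([C[v,383].round(4).tolist() for v in (110,165,180,220)],[C[v,405].round(3).tolist() for v in (110,180,240)],C[180,500])
E
```

```text
[0.5768 0.1942 0.1401] [0.577  0.1939 0.137 ]
[0.5739 0.1437 0.1415] [0.5741 0.1424 0.137 ]
[0.5701 0.0865 0.1405] [0.5702 0.0847 0.137 ]
[[0.623, 0.2077, 0.0846], [0.6197, 0.1543, 0.0979], [0.6187, 0.1404, 0.103], [0.6165, 0.1039, 0.1166]] [[0.629, 0.21, 0.147], [0.629, 0.152, 0.149], [0.631, 0.096, 0.148]] [0.72044244 0.14941774 0.15110481]
```

Run:
```python
from h import *
go([0.574,0.140,0.117],-0.058)
```

```text
shift [  0.5  14.1 132.8] spin 0.008 jaw now -0.0501 down -1.0
```

{"method": "play_rows", "body": {
  "series": [
    [[0,7,0],0.008],
    [[0,14,10],0.008],
    [[0,14,40],0.008],
    [[0,14,70],0.008],
    [[0,14,95],0.008],
    [[0,14,115],0.008],
    [[0,14,128],0.008],
    [[0,14,132],0.008]
  ]
}}

```text
time: 2.6
ee_pos: [0.5729, 0.1403, 0.1164]
orientation: [0.727, 0.687, -0.001, -0.001]
ft_force: [0.0, -0.8, 0.2]
finger_gap: 0.0432
```

{"method": "play_rows", "body": {
  "series": [
    [[0,0,0],0],
    [[0,0,0],0],
    [[0,0,0],0],
    [[0,0,0],0],
    [[0,0,0],0],
    [[0,0,0],0],
    [[0,0,0],0],
    [[0,0,0],0]
  ],
  "hand": 1,
  "force": 30
}}

```text
time: 3.4
ee_pos: [0.5737, 0.1401, 0.1194]
orientation: [0.727, 0.687, 0.0, -0.0]
ft_force: [-4.5, 1.2, 6.3]
finger_gap: 0.0095
```

Run:
```python
from h import *
st(); go([0.574-.1498,0.140+.0087,0.118],-0.058)
```

```text
{'time': 3.4, 'ee_pos': [0.5737, 0.1401, 0.1194], 'joint_positions': [0.1033, 0.3969, -0.113, 1.0606, 0.0007, 1.7308], 'ft_force': [-4.5006, 1.1556, 6.3036], 'finger_gap': 0.0095}
shift [ 1.000e-01 -1.498e+02  1.300e+00] spin 0.001 jaw now -0.0567 down -1.0
```

{"method": "play_rows", "body": {
  "series": [
    [[0,-8,0],0],
    [[0,-24,0],0],
    [[0,-44,0],0],
    [[0,-66,0],0],
    [[0,-88,0],0],
    [[0,-110,0],0],
    [[0,-126,0],0],
    [[0,-135,0],0]
  ]
}}

```text
time: 4.2
ee_pos: [0.4399, 0.1478, 0.1194]
orientation: [0.727, 0.687, 0.002, 0.001]
ft_force: [3.0, 1.7, 2.0]
finger_gap: 0.0097
```

{"method": "play_rows", "body": {
  "series": [
    [[0,-4,0],0],
    [[0,-8,0],0],
    [[0,-11,0],0],
    [[0,-13,0],0],
    [[0,-15,0],0],
    [[0,-17,0],0],
    [[0,-17,0],0],
    [[0,-17,0],0]
  ]
}}

```text
time: 5.0
ee_pos: [0.4241, 0.1487, 0.1193]
orientation: [0.727, 0.687, 0.001, 0.001]
ft_force: [1.4, 2.4, 7.7]
finger_gap: 0.0094
```

Run:
```python
from h import *
st(); o=bot.get_obs(); print(np.linalg.norm(o['ee_pos'][:2]-np.array([0.5737,0.1401])))
```

```text
{'time': 5.0, 'ee_pos': [0.4241, 0.1487, 0.1193], 'joint_positions': [0.1581, 0.1396, -0.464, 0.9642, 0.0004, 1.7861], 'ft_force': [1.402, 2.4169, 7.7445], 'finger_gap': 0.0094}
0.1498807770859178
```

{"method": "play_rows", "body": {
  "series": [
    [[0,-1,0],0],
    [[0,-2,0],0],
    [[0,-3,0],0],
    [[0,-4,0],0],
    [[0,-4,0],0],
    [[0,-4,0],0],
    [[0,-4,0],0],
    [[0,-4,0],0]
  ]
}}

```text
time: 5.8
ee_pos: [0.4239, 0.1488, 0.1194]
orientation: [0.727, 0.686, 0.004, 0.003]
ft_force: [11.5, 1.5, -2.3]
finger_gap: 0.0095
```

Run:
```python
from h import *
st()
```

```text
{'time': 5.8, 'ee_pos': [0.4239, 0.1488, 0.1194], 'joint_positions': [0.1592, 0.1344, -0.47, 0.957, -0.0011, 1.788], 'ft_force': [11.4589, 1.5216, -2.3453], 'finger_gap': 0.0095}
```

At the stop: it pulls with 11 N and no longer moves. Now ease off, open and rise.

{"method": "play_rows", "body": {
  "series": [
    [[0,5,0],0],
    [[0,5,0],0],
    [[0,5,0],0],
    [[0,5,0],0],
    [[0,5,-15],0],
    [[0,5,-50],0],
    [[0,5,-95],0],
    [[0,5,-140],0]
  ],
  "hand": 0.5
}}

```text
time: 6.6
ee_pos: [0.4221, 0.1482, 0.2593]
orientation: [0.727, 0.687, -0.001, -0.001]
ft_force: [1.0, -0.0, -0.2]
finger_gap: 0.0427
```

Run:
```python
from h import *
st(); snap('top','top1');crop('top1',235,130,345,270,5,'c4'); snap('wrist','w2'); go([.5,.14,.3])
```

```text
{'time': 6.6, 'ee_pos': [0.4221, 0.1482, 0.2593], 'joint_positions': [0.158, 0.0598, -0.1985, 1.3147, -0.0, 1.7856], 'ft_force': [1.0111, -0.0435, -0.1633], 'finger_gap': 0.0427}
shift [ -4.6  74.9 -35.2] spin None jaw now -0.0568 down -1.0
```

View pics/c4.png

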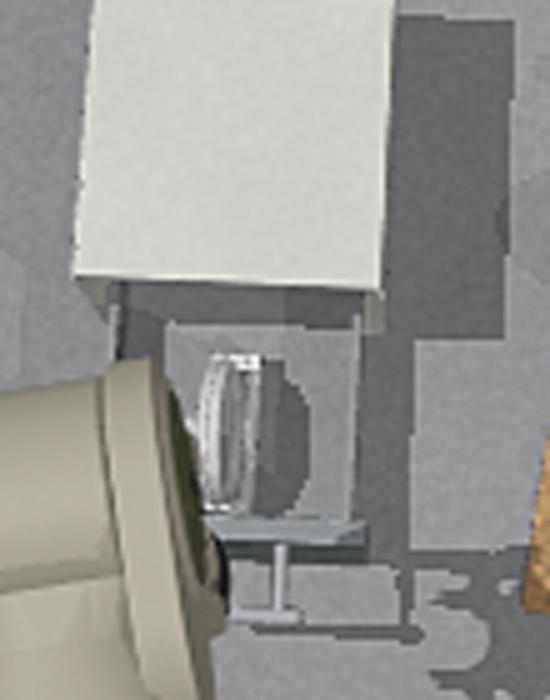

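View pics/w2.png

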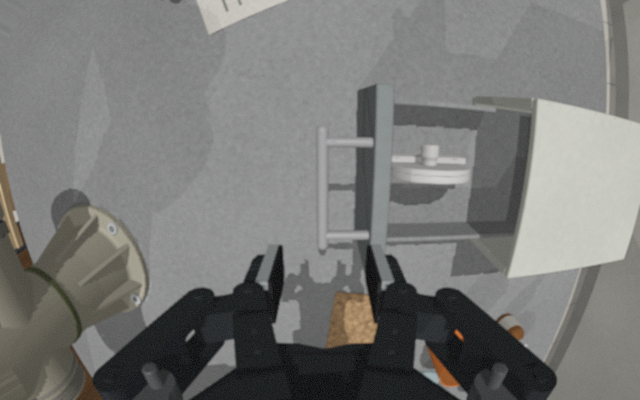

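The drawer is out. In the wrist view the cover stands at (432,172), with its knob up-image (+y) at (431,150).

Run:
```python
from h import *
f=ld('w2'); C=wcloud(f); crop('w2',380,120,500,220,6,'c5')
P=C[140:200,385:480].reshape(-1,3)
ax=np.array([.9983,-.058]);ay=np.array([.058,.9983]); o=np.array([0.6187,0.1375])
q=np.c_[(P[:,:2]-o)@ax,(P[:,:2]-o)@ay,P[:,2]]
m=(q[:,2]>.028)&(q[:,2]<.13)&(q[:,0]<-.01)&(q[:,0]>-.12); q=q[m]
for z0 in np.arange(.03,.125,.01):
    s=q[(q[:,2]>=z0)&(q[:,2]<z0+.01)]
    if len(s)>3: print(round(z0,3),len(s),s[:,0].min().round(4),s[:,0].max().round(4),np.percentile(s[:,1],[2,50,98]).round(4))
print(q[:,2].max())
t=q[q[:,2]>.112]; print(t.mean(0) if len(t) else 0)
for u,v in((431,147),(431,155),(431,175),(431,181)): print(C[v,u].round(4))
```

```text
0.03 62 -0.1084 -0.0123 [0.0147 0.0155 0.0163]
0.04 520 -0.1104 -0.0109 [-0.0186  0.0106  0.0158]
0.05 68 -0.1117 -0.0244 [0.0078 0.0085 0.0092]
0.06 105 -0.1154 -0.0244 [0.0091 0.01   0.0322]
0.07 340 -0.118 -0.0233 [0.0006 0.022  0.0341]
0.08 128 -0.1167 -0.0235 [-0.0017  0.0106  0.0116]
0.09 207 -0.1139 -0.027 [-0.0008  0.01    0.0128]
0.1 322 -0.1076 -0.0324 [-0.0003  0.0086  0.0137]
0.11 578 -0.0965 -0.0427 [0.0008 0.0073 0.0144]
0.11861918459499733
[-0.07095158  0.00750986  0.11513612]
[0.4288 0.2275 0.4102]
[0.5495 0.1651 0.0775]
[0.536  0.1516 0.1162]
[0.5363 0.1452 0.1162]
```

View pics/c5.png

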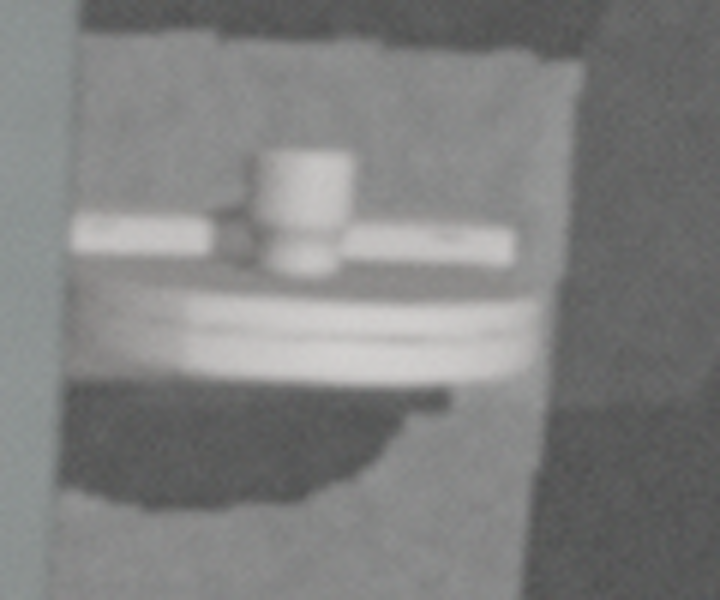

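Run:
```python
from h import *
go([.5487,.1491,.2],1.513)
```

```text
shift [  7.1 122.1  65.3] spin -1.57 jaw now -0.0568 down -1.0
```

{"method": "play_rows", "body": {
  "series": [
    [[1,15,0],-0.14],
    [[2,35,0],-0.28],
    [[3,60,0],-0.42],
    [[5,85,0],-0.56],
    [[6,105,0],-0.7],
    [[7,118,0],-0.84],
    [[7,122,0],-0.98],
    [[7,122,10],-1.12]
  ]
}}

```text
time: 7.5
ee_pos: [0.5463, 0.1484, 0.2481]
orientation: [0.248, 0.969, 0.0, 0.0]
ft_force: [-0.6, -0.3, -0.7]
finger_gap: 0.0427
```

Run:
```python
from h import *
st();go([.5487,.1491,.14],1.513)
```

```text
{'time': 7.5, 'ee_pos': [0.5463, 0.1484, 0.2481], 'joint_positions': [0.1234, 0.2915, 0.0572, 1.336, -0.0, 0.6256], 'ft_force': [-0.6179, -0.3065, -0.6822], 'finger_gap': 0.0427}
shift [ -1.7   1.8 108.1] spin -0.444 jaw now 1.0686 down -1.0
```

{"method": "play_rows", "body": {
  "series": [
    [[-1,1,15],-0.14],
    [[-1,1,30],-0.28],
    [[-1,1,45],-0.42],
    [[-1,1,60],-0.444],
    [[-1,1,75],-0.444],
    [[-1,1,88],-0.444],
    [[-1,1,88],-0.444],
    [[-1,1,88],-0.444]
  ]
}}

```text
time: 8.3
ee_pos: [0.5465, 0.1488, 0.1601]
orientation: [0.032, 0.999, -0.0, -0.0]
ft_force: [0.1, 1.2, -0.3]
finger_gap: 0.0427
```

Run:
```python
from h import *
st();f=snap('wrist','w3'); go([.5487,.1491,.09],1.513); C=wcloud(f)
```

```text
{'time': 8.3, 'ee_pos': [0.5465, 0.1488, 0.1601], 'joint_positions': [0.1241, 0.3274, -0.1108, 1.1336, 0.0, 0.1879], 'ft_force': [0.085, 1.1673, -0.3396], 'finger_gap': 0.0427}
shift [-1.6  0.3 70.7] spin -0.006 jaw now 1.507 down -1.0
```

View pics/w3.png

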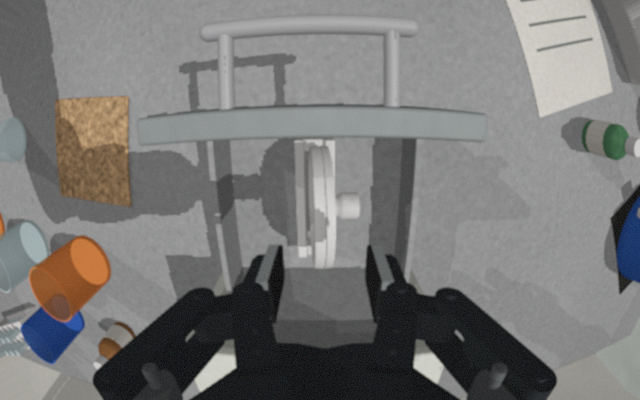

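The view shows the cover's edge at (323,205), centred between the fingers at (270..375), with the knob at (350,206). Descending.

{"method": "play_rows", "body": {
  "series": [
    [[-1,0,15],0],
    [[-2,0,30],0],
    [[-2,0,45],0],
    [[-2,0,58],0],
    [[-2,0,67],0],
    [[-2,0,70],0],
    [[-2,0,70],0],
    [[-2,0,70],0]
  ]
}}

```text
time: 9.15
ee_pos: [0.5493, 0.1488, 0.0909]
orientation: [0.032, 0.999, 0.0, 0.001]
ft_force: [0.5, -0.2, 0.9]
finger_gap: 0.0422
```

{"method": "play_rows", "body": {
  "series": [
    [[0,0,0],0],
    [[0,0,0],0],
    [[0,0,0],0],
    [[0,0,0],0],
    [[0,0,0],0],
    [[0,0,0],0],
    [[0,0,0],0],
    [[0,0,0],0]
  ],
  "hand": 1,
  "force": 30
}}

```text
time: 9.95
ee_pos: [0.5493, 0.1487, 0.0908]
orientation: [0.032, 0.999, 0.0, 0.001]
ft_force: [0.4, -0.9, 5.0]
finger_gap: 0.0133
```

{"method": "play_rows", "body": {
  "series": [
    [[0,0,-5],0],
    [[0,0,-20],0],
    [[0,0,-40],0],
    [[0,0,-65],0],
    [[0,0,-90],0],
    [[0,0,-110],0],
    [[0,0,-120],0],
    [[0,0,-120],0]
  ]
}}

```text
time: 10.75
ee_pos: [0.5493, 0.1488, 0.2112]
orientation: [0.032, 0.999, 0.0, 0.001]
ft_force: [-1.3, 0.3, -1.2]
finger_gap: 0.0133
```

Run:
```python
from h import *
st();f=snap('wrist','w4'); g=snap('scene','s4'); crop('s4',220,80,420,240,4,'c6')
```

```text
{'time': 10.75, 'ee_pos': [0.5493, 0.1488, 0.2112], 'joint_positions': [0.1234, 0.3066, -0.0124, 1.2502, 0.0003, 0.1872], 'ft_force': [-1.2729, 0.3238, -1.2191], 'finger_gap': 0.0133}
```

View pics/w4.png

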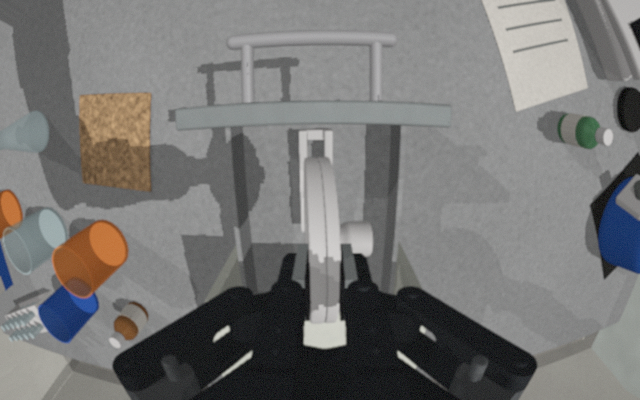

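View pics/c6.png

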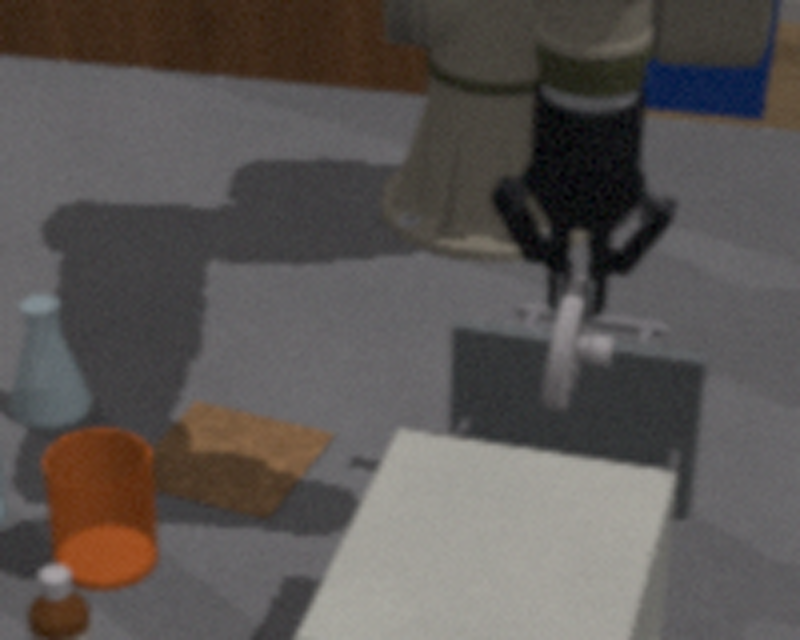

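The cover is held and lifted, knob on +y at (358,238). I'll measure its pose in the hand.

Run:
```python
from h import *
f=ld('w4'); C=wcloud(f); tc=bot.get_obs()['ee_pos']
P=C[150:350,295:380].reshape(-1,3)-tc
ax=np.array([.9983,-.058]);ay=np.array([.058,.9983])
q=np.c_[P[:,:2]@ax,P[:,:2]@ay,P[:,2]]
m=(abs(q[:,0])<.055)&(abs(q[:,1])<.05)&(q[:,2]<.0)&(q[:,2]>-.09); q=q[m]
for z0 in np.arange(-.085,.0,.01):
    s=q[(q[:,2]>=z0)&(q[:,2]<z0+.01)]
    if len(s)>3: print(round(z0,3),len(s),s[:,0].min().round(4),s[:,0].max().round(4),np.percentile(s[:,1],[2,25,50,75,98]).round(4))
for u,v in((320,165),(330,190),(315,190),(325,230),(310,230),(360,225),(368,238),(350,238)): print(u,v,(C[v,u]-tc).round(4))
```

```text
-0.065 160 -0.0217 0.021 [-0.0148 -0.0141 -0.0135 -0.0131 -0.0124]
-0.055 12 -0.0318 -0.0221 [-0.0134 -0.0133 -0.013  -0.0128 -0.0127]
-0.045 5 -0.037 -0.0332 [-0.0125 -0.0124 -0.0123 -0.0121 -0.0121]
-0.035 28 -0.0468 -0.0067 [-0.0115 -0.0023 -0.0005  0.0034  0.0244]
-0.025 473 -0.0475 0.0099 [-0.0104  0.0098  0.0157  0.0216  0.0264]
-0.015 735 -0.0472 0.0082 [-0.0089  0.0011  0.0165  0.0219  0.0267]
-0.005 184 -0.0451 -0.0378 [-0.0093 -0.0063 -0.0028  0.001   0.004 ]
320 165 [-0.0454  0.0007 -0.0119]
330 190 [-0.0372  0.005   0.0069]
315 190 [-0.038  -0.0019  0.0081]
325 230 [-0.0232  0.0017  0.0207]
310 230 [-0.0237 -0.0048  0.0209]
360 225 [-0.0072  0.0212 -0.0195]
368 238 [-0.0013  0.025  -0.0138]
350 238 [-0.0025  0.0147 -0.0127]
```

Run:
```python
from h import *
go([.4815,-.085,.24],1.513);go([.54,-.02,.24],1.513)
```

```text
shift [  51.8 -237.5  -30.7] spin -0.006 jaw now 1.507 down -1.0
shift [  -2.4 -168.9  -30.8] spin -0.006 jaw now 1.507 down -1.0
```

{"method": "play_rows", "body": {
  "series": [
    [[0,-10,-20],0],
    [[0,-35,-30],0],
    [[0,-70,-30],0],
    [[0,-110,-30],0],
    [[5,-150,-30],0],
    [[20,-190,-30],0],
    [[38,-220,-20],0],
    [[52,-236,-5],0]
  ]
}}

```text
time: 11.65
ee_pos: [0.4806, -0.0856, 0.214]
orientation: [0.033, 0.999, -0.0, -0.001]
ft_force: [-0.0, 0.2, -1.9]
finger_gap: 0.0132
```

{"method": "play_rows", "body": {
  "series": [
    [[0,-1,15],0],
    [[0,-2,40],0],
    [[0,-2,65],0],
    [[0,-2,90],0],
    [[0,-2,108],0],
    [[0,-2,118],0],
    [[0,-2,122],0],
    [[0,-2,122],0]
  ]
}}

```text
time: 12.45
ee_pos: [0.4814, -0.0854, 0.0927]
orientation: [0.032, 0.999, 0.0, -0.001]
ft_force: [0.8, -0.7, -1.8]
finger_gap: 0.013
```

Run:
```python
from h import *
st();f=snap('wrist','w5'); g=snap('scene','s5'); crop('s5',180,80,380,240,4,'c7'); go([.4815,-.085,.077])
```

```text
{'time': 12.45, 'ee_pos': [0.4814, -0.0854, 0.0927], 'joint_positions': [-0.34, 0.2398, -0.4098, 0.9225, 0.0001, -0.2761], 'ft_force': [0.826, -0.7056, -1.8242], 'finger_gap': 0.013}
shift [ 0.9  0.6 16.9] spin None jaw now 1.5071 down -1.0
```

View pics/w5.png

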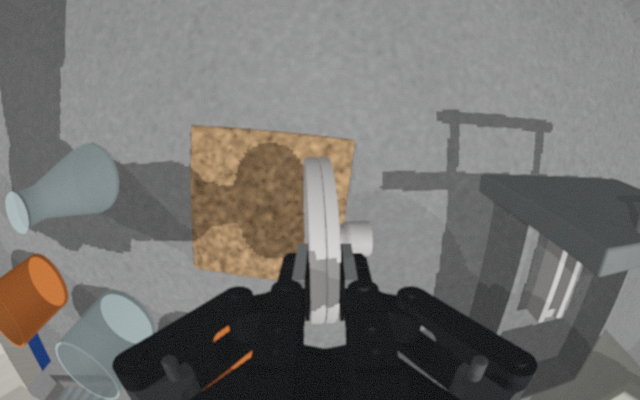

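View pics/c7.png

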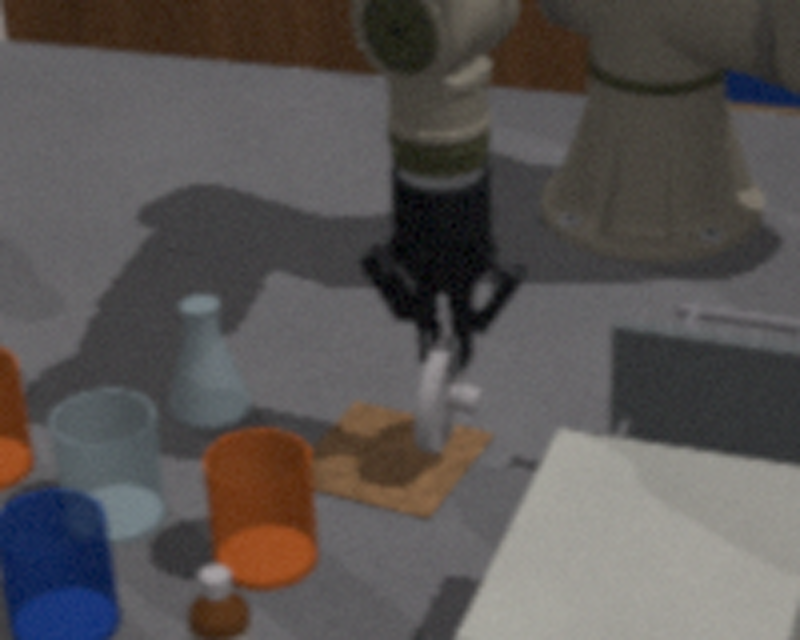

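The cover is held over the mat, underside towards -y. Lowering it to contact.

{"method": "play_rows", "body": {
  "series": [
    [[0,0,4],0],
    [[0,0,8],0],
    [[0,0,11],0],
    [[0,0,13],0],
    [[0,0,15],0],
    [[0,0,16],0],
    [[0,0,17],0],
    [[0,0,17],0]
  ]
}}

```text
time: 13.35
ee_pos: [0.4818, -0.0855, 0.0762]
orientation: [0.032, 0.999, 0.0, -0.0]
ft_force: [-0.3, -0.1, -1.1]
finger_gap: 0.0132
```

{"method": "play_rows", "body": {
  "series": [
    [[0,0,1],0],
    [[0,0,2],0],
    [[0,0,3],0],
    [[0,0,3],0],
    [[0,0,3],0],
    [[0,0,3],0],
    [[0,0,3],0],
    [[0,0,3],0]
  ]
}}

```text
time: 14.15
ee_pos: [0.4836, -0.086, 0.0756]
orientation: [0.032, 0.999, -0.001, 0.002]
ft_force: [-2.0, 1.7, 13.2]
finger_gap: 0.0134
```

{"method": "play_rows", "body": {
  "series": [
    [[0,0,-2],0],
    [[0,0,-3],0],
    [[0,0,-3],0],
    [[0,-2,-3],0],
    [[0,-5,-3],0],
    [[0,-8,-3],0],
    [[0,-11,-3],0],
    [[0,-14,-3],0]
  ],
  "hand": 0.77,
  "force": 20
}}

```text
time: 14.95
ee_pos: [0.4808, -0.0998, 0.0762]
orientation: [0.032, 0.999, 0.0, -0.0]
ft_force: [0.5, -0.1, -0.2]
finger_gap: 0.0194
```

Run:
```python
from h import *
st();f=snap('wrist','w6'); g=snap('scene','s6'); crop('s6',240,120,340,220,7,'c8')
```

```text
{'time': 14.95, 'ee_pos': [0.4808, -0.0998, 0.0762], 'joint_positions': [-0.3684, 0.2597, -0.4293, 0.8821, 0.0002, -0.3044], 'ft_force': [0.5099, -0.1103, -0.1706], 'finger_gap': 0.0194}
```

View pics/w6.png

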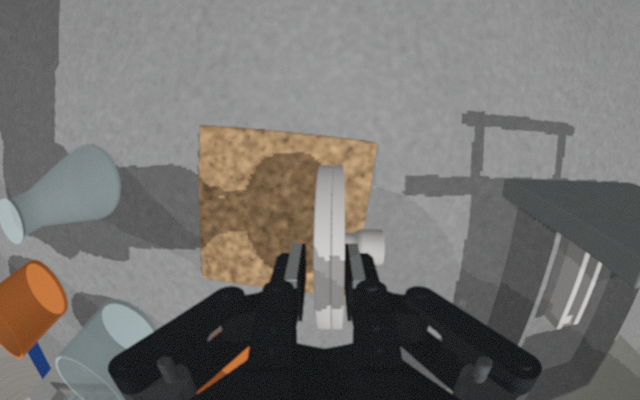

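View pics/c8.png

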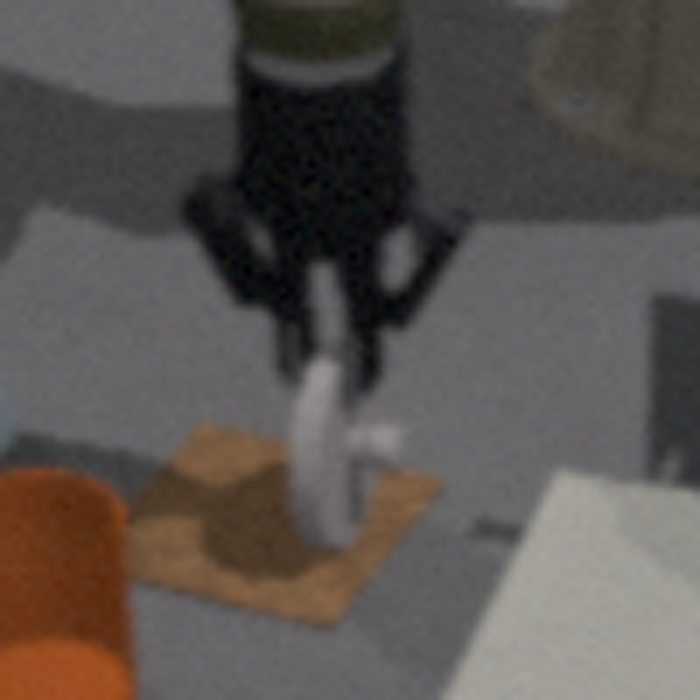

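It works: the cover stands and now leans slightly towards -y, held between the fingers. I'll continue with a wider slot.

{"method": "play_rows", "body": {
  "series": [
    [[0,-4,0],0],
    [[0,-8,0],0],
    [[0,-11,0],0],
    [[0,-14,0],0],
    [[0,-17,0],0],
    [[0,-20,0],0],
    [[0,-22,0],0],
    [[0,-22,0],0]
  ],
  "hand": 0.66
}}

```text
time: 15.85
ee_pos: [0.4795, -0.1218, 0.0763]
orientation: [0.032, 0.999, -0.0, 0.0]
ft_force: [0.6, 0.1, -0.4]
finger_gap: 0.0287
```

Run:
```python
from h import *
st();f=snap('wrist','w7'); g=snap('scene','s7'); crop('s7',240,120,340,220,7,'c9')
```

```text
{'time': 15.85, 'ee_pos': [0.4795, -0.1218, 0.0763], 'joint_positions': [-0.4111, 0.2657, -0.4206, 0.8843, -0.0001, -0.3469], 'ft_force': [0.6423, 0.0531, -0.4269], 'finger_gap': 0.0287}
```

View pics/w7.png

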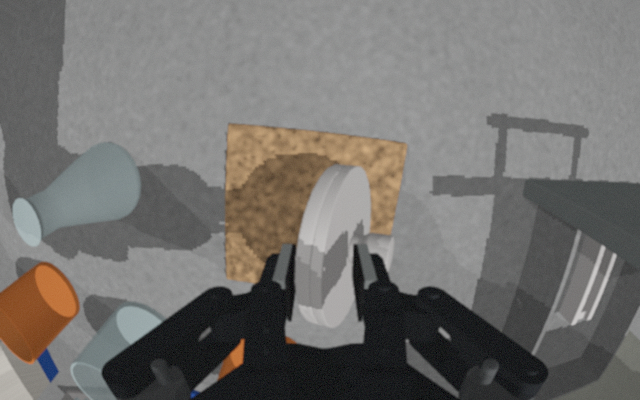

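View pics/c9.png

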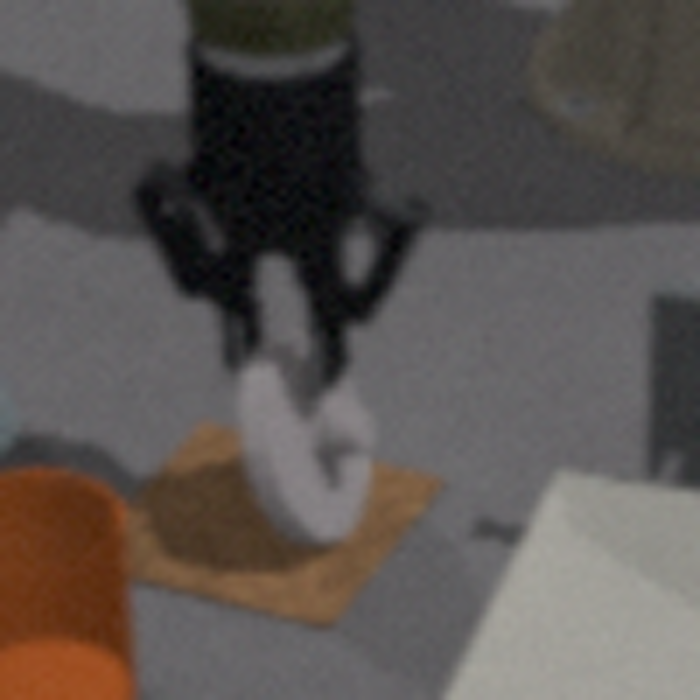

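The lean is about 0.45 rad away from the knob, past balance. Next I'll open further while rising and moving -y, so it settles knob-up.

{"method": "play_rows", "body": {
  "series": [
    [[0,-4,-3],0],
    [[0,-8,-5],0],
    [[0,-12,-7],0],
    [[0,-15,-9],0],
    [[0,-15,-15],0],
    [[0,-15,-25],0],
    [[0,-15,-45],0],
    [[0,-15,-70],0]
  ],
  "hand": 0.3
}}

```text
time: 16.75
ee_pos: [0.4779, -0.136, 0.1469]
orientation: [0.032, 0.999, 0.0, -0.001]
ft_force: [0.4, -0.2, 0.8]
finger_gap: 0.0596
```

Run:
```python
from h import *
st();f=snap('wrist','w8'); g=snap('scene','s8'); crop('s8',220,120,340,220,6,'c10')
```

```text
{'time': 16.75, 'ee_pos': [0.4779, -0.136, 0.1469], 'joint_positions': [-0.4391, 0.2082, -0.3058, 1.0585, 0.0001, -0.3754], 'ft_force': [0.4312, -0.2288, 0.8489], 'finger_gap': 0.0596}
```

View pics/w8.png

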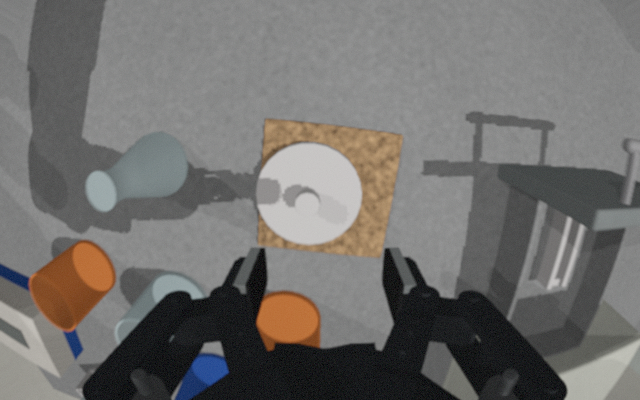

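View pics/c10.png

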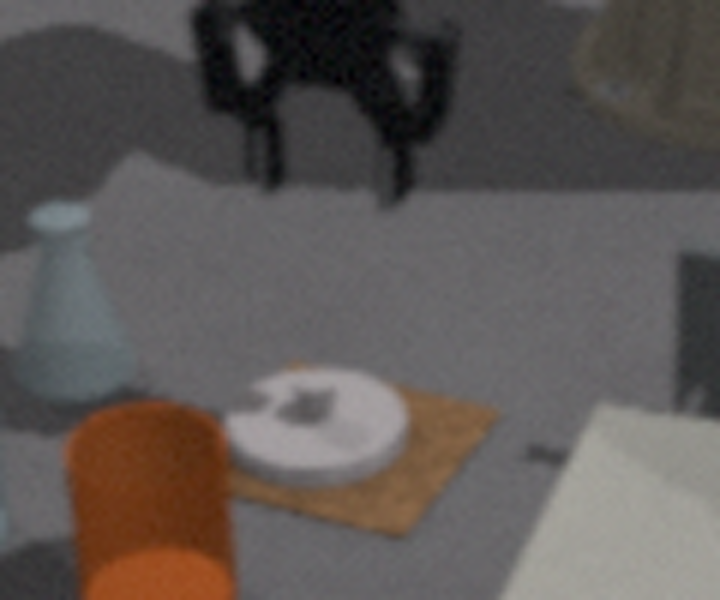

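The cover lies flat on the mat, knob up: disc centre (310,193), knob at (307,203) in the wrist view. Next I'll locate the disc and knob.

```bash
cat > disc.py <<'E'
from h import *
def disc(f,z,box,thr=165):
    u0,v0,u1,v1=box; im=f['image']; C=wcloud(f)
    pts=[]
    g=im.astype(int)
    m=(abs(C[...,2]-z)<.006)&(g.max(2)-g.min(2)<25)
    M=np.zeros(m.shape,np.uint8); M[v0:v1,u0:u1]=m[v0:v1,u0:u1]
    n,l,s,c=cv2.connectedComponentsWithStats(M); k=1+np.argmax(s[1:,4])
    cn=max(cv2.findContours((l==k).astype(np.uint8),0,cv2.CHAIN_APPROX_NONE)[0],key=len)
    cn=cv2.convexHull(cn)[:,0]
    P=np.array([wonz(f,u,v,z) for u,v in cn])[:,:2]
    from scipy.optimize import least_squares
    r=least_squares(lambda p:np.hypot(*(P-p[:2]).T)-p[2],[*P.mean(0),.049],loss='soft_l1',f_scale=.001)
    return r.x,np.abs(r.fun).max(),len(P)
E
python3 - <<'E'
from disc import *
f=ld('w8'); C=wcloud(f)
print(disc(f,.018,(240,130,380,255)))
print('surf z',[C[v,u].round(4).tolist() for u,v in((290,160),(340,180),(320,235),(275,220))],'knob',C[203,307].round(4))
g=ld('s8'); D=cloud(g); c=D[120+430//6,220+370//6];print(c)
A=C[140:245,258:362].reshape(-1,3); A=A[abs(A[:,2]-.018)<.008]; B=np.c_[A[:,:2],np.ones(len(A))]; print('plane',np.linalg.lstsq(B,A[:,2],rcond=None)[0])
crop('w8',250,130,370,260,6,'c11')
E
```

```text
(array([ 0.48240709, -0.15123793,  0.04885604]), np.float64(0.0004850506682380559), 43)
surf z [[0.4486, -0.1651, 0.0179], [0.4699, -0.1214, 0.0187], [0.5235, -0.1432, 0.0177], [0.5052, -0.185, 0.018]] knob [ 0.4818 -0.151   0.0427]
[ 0.48808336 -0.12037422  0.0154885 ]
plane [ 0.00301938 -0.00061965  0.01688617]
```

View pics/c11.png

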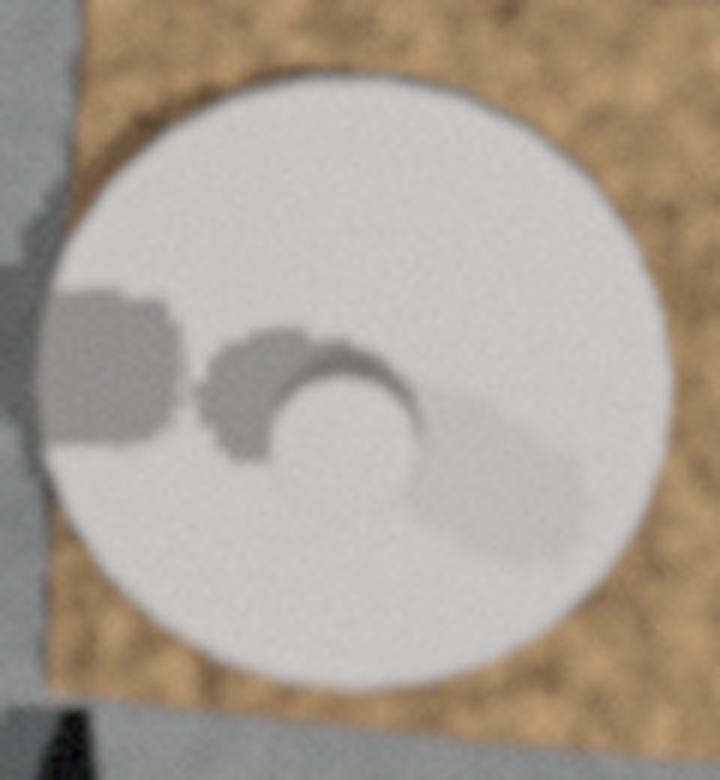

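The disc fit gives centre (0.482,-0.151), r 48.9 mm, top at 18 mm, tilt under 0.004. That's flat and let go, 15 mm from the mat centre. Now to pick it up by the knob.

Run:
```python
from h import *
go([.4822,-.1512,.020],1.507)
```

```text
shift [ -1.5 -13.5 130.3] spin 0.0 jaw now 1.5072 down -1.0
```

{"method": "play_rows", "body": {
  "series": [
    [[0,0,0],0],
    [[0,-5,0],0],
    [[-1,-13,10],0],
    [[-1,-13,40],0],
    [[-1,-13,70],0],
    [[-1,-13,95],0],
    [[-1,-13,110],0],
    [[-1,-13,115],0]
  ]
}}

```text
time: 17.65
ee_pos: [0.4763, -0.1489, 0.028]
orientation: [0.032, 0.999, 0.001, -0.003]
ft_force: [-0.3, 0.7, 0.1]
finger_gap: 0.06
```

Run:
```python
from h import *
st();f=snap('wrist','w9'); go([.4822,-.1512,.020],1.507)
```

```text
{'time': 17.65, 'ee_pos': [0.4763, -0.1489, 0.028], 'joint_positions': [-0.464, 0.3329, -0.4654, 0.778, -0.0001, -0.3995], 'ft_force': [-0.2883, 0.6527, 0.0716], 'finger_gap': 0.06}
shift [-5.6 -1.8  8.5] spin -0.001 jaw now 1.5064 down -1.0
```

View pics/w9.png

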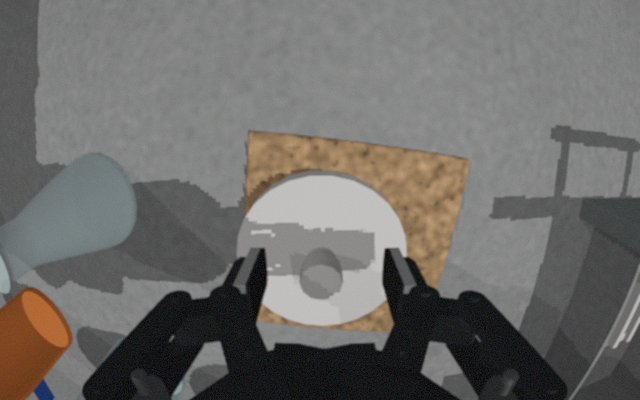

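{"method": "play_rows", "body": {
  "series": [
    [[-2,-1,2],0],
    [[-3,-2,4],0],
    [[-3,-2,6],0],
    [[-3,-2,8],0],
    [[-3,-2,8],0],
    [[-3,-2,8],0],
    [[-3,-2,8],0],
    [[-3,-2,8],0]
  ]
}}

```text
time: 18.5
ee_pos: [0.4816, -0.1516, 0.0234]
orientation: [0.032, 0.999, -0.0, 0.0]
ft_force: [0.2, -0.1, -0.5]
finger_gap: 0.0598
```

Run:
```python
from disc import *
st();f=snap('wrist','w10'); go([.4822,-.1512,.020],1.507)
C=wcloud(f); print(disc(f,.018,(220,150,420,330)),C[285,322])
```

```text
{'time': 18.5, 'ee_pos': [0.4816, -0.1516, 0.0234], 'joint_positions': [-0.4641, 0.3442, -0.4624, 0.7639, 0.0001, -0.4004], 'ft_force': [0.218, -0.079, -0.4725], 'finger_gap': 0.0598}
shift [-0.5  0.4  3.4] spin 0.0 jaw now 1.5071 down -1.0
(array([ 0.48233502, -0.15135293,  0.0489732 ]), np.float64(0.0006992350658273569), 50) [ 0.48605295 -0.15327591  0.04240061]
```

{"method": "play_rows", "body": {
  "series": [
    [[0,0,1],0],
    [[0,0,2],0],
    [[0,0,2],0],
    [[0,0,2],0],
    [[0,0,2],0],
    [[0,0,2],0],
    [[0,0,2],0],
    [[0,0,2],0]
  ],
  "hand": 1,
  "force": 40
}}

```text
time: 19.35
ee_pos: [0.4815, -0.1516, 0.0213]
orientation: [0.032, 0.999, 0.0, -0.0]
ft_force: [-1.1, 1.3, 1.2]
finger_gap: 0.0199
```

{"method": "play_rows", "body": {
  "series": [
    [[0,0,0],0],
    [[0,0,-5],0],
    [[0,0,-20],0],
    [[0,0,-45],0],
    [[0,0,-75],0],
    [[0,0,-110],0],
    [[0,0,-140],0],
    [[0,0,-150],0]
  ]
}}

```text
time: 20.15
ee_pos: [0.4833, -0.1526, 0.1747]
orientation: [0.032, 0.999, -0.001, 0.003]
ft_force: [0.7, -1.1, -2.3]
finger_gap: 0.0198
```

Run:
```python
from h import *
st();f=snap('wrist','w11'); g=snap('scene','s11'); crop('s11',220,40,380,220,4,'c12')
```

```text
{'time': 20.15, 'ee_pos': [0.4833, -0.1526, 0.1747], 'joint_positions': [-0.4642, 0.2025, -0.2416, 1.121, -0.0001, -0.4005], 'ft_force': [0.7179, -1.0938, -2.3478], 'finger_gap': 0.0198}
```

View pics/w11.png

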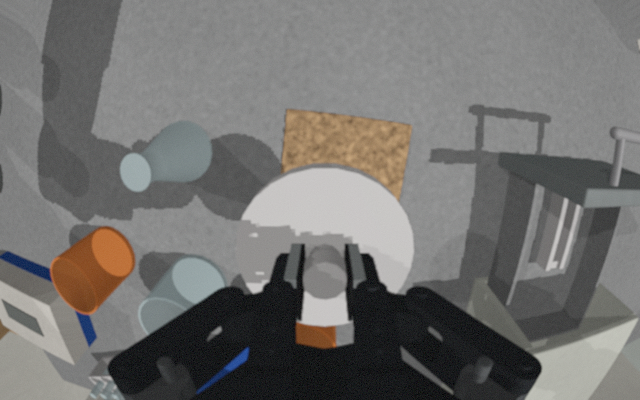

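View pics/c12.png

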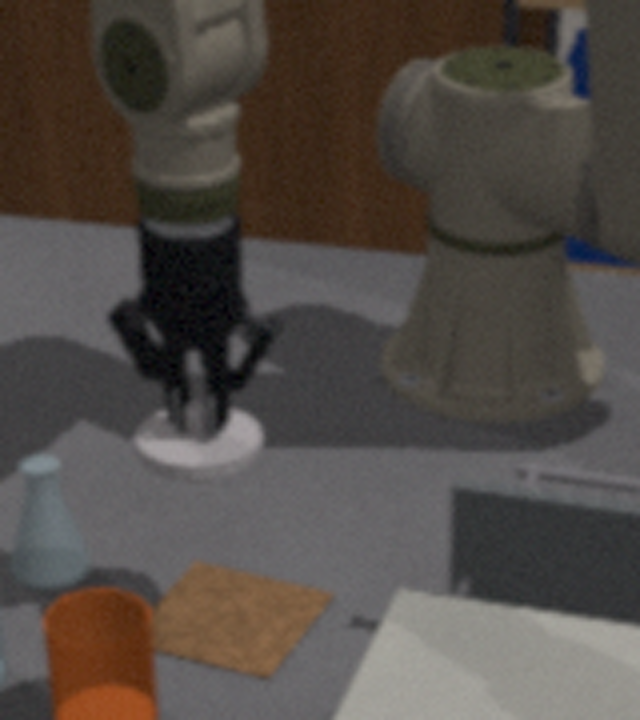

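Held level by the knob. To see the beaker past the cover, I'll turn the tool so its camera side faces -y and hover beside the beaker.

Run:
```python
from h import *
go([.603,-.185,.20],3.14)
```

```text
shift [-122.4  -25.1  -27. ] spin -1.633 jaw now 1.507 down -1.0
```

{"method": "play_rows", "body": {
  "series": [
    [[-5,-1,-10],-0.13],
    [[-20,-4,-20],-0.26],
    [[-40,-8,-25],-0.39],
    [[-62,-13,-27],-0.52],
    [[-84,-18,-27],-0.65],
    [[-105,-22,-27],-0.78],
    [[-118,-24,-27],-0.91],
    [[-122,-25,-27],-1.04]
  ]
}}

```text
time: 21.05
ee_pos: [0.602, -0.1844, 0.1947]
orientation: [-0.471, 0.882, 0.002, -0.001]
ft_force: [-0.4, -0.5, -1.7]
finger_gap: 0.0201
```

{"method": "play_rows", "body": {
  "series": [
    [[0,0,0],-0.12],
    [[0,0,0],-0.24],
    [[0,0,0],-0.36],
    [[0,0,0],-0.48],
    [[0,0,0],-0.56],
    [[0,0,0],-0.59],
    [[0,0,0],-0.593],
    [[0,0,0],-0.593]
  ]
}}

```text
time: 21.85
ee_pos: [0.6011, -0.1841, 0.1963]
orientation: [-0.706, 0.708, 0.001, -0.0]
ft_force: [0.3, 0.1, -1.1]
finger_gap: 0.0201
```

Run:
```python
from h import *
st();f=snap('wrist','w12')
```

```text
{'time': 21.85, 'ee_pos': [0.6011, -0.1841, 0.1963], 'joint_positions': [-0.4249, 0.4318, 0.1338, 1.2757, 0.0001, -1.9933], 'ft_force': [0.3479, 0.1325, -1.053], 'finger_gap': 0.0201}
```

View pics/w12.png

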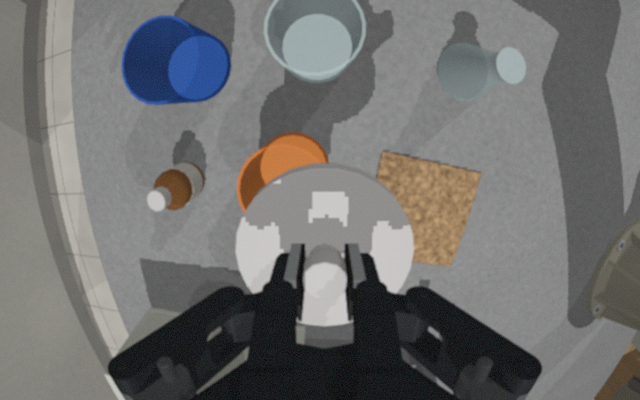

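The beaker rim at (315,28) is cut off at the top, so I'll move nearer.

{"method": "play_rows", "body": {
  "series": [
    [[5,0,0],0],
    [[15,0,0],0],
    [[25,0,0],0],
    [[32,0,0],0],
    [[35,0,0],0],
    [[35,0,0],0],
    [[35,0,0],0],
    [[35,0,0],0]
  ]
}}

```text
time: 22.7
ee_pos: [0.6017, -0.2191, 0.1983]
orientation: [-0.707, 0.708, 0.0, 0.0]
ft_force: [0.8, -0.6, -2.3]
finger_gap: 0.0199
```

Run:
```python
from h import *
st();f=snap('wrist','w13'); crop('w13',250,0,400,170,4.6,'c13')
```

```text
{'time': 22.7, 'ee_pos': [0.6017, -0.2191, 0.1983], 'joint_positions': [-0.4746, 0.4521, 0.1701, 1.2888, 0.0003, -2.044], 'ft_force': [0.8262, -0.6139, -2.3104], 'finger_gap': 0.0199}
```

View pics/c13.png

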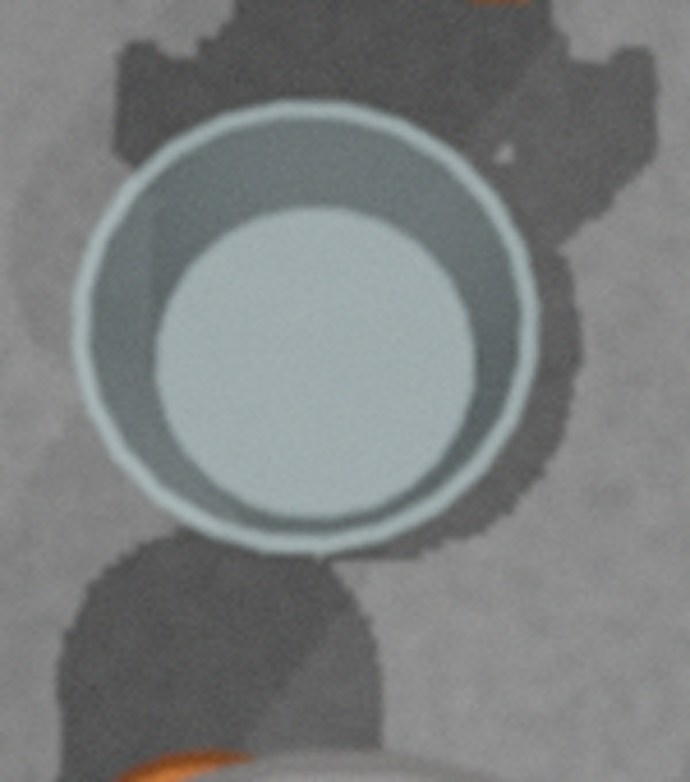

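Run:
```python
from disc import *
from scipy.optimize import least_squares
f=ld('w13'); k=4.6
uv=[(73,325),(540,325),(308,100),(308,555)]
P=np.array([wonz(f,250+(u+.5)/k-.5,(v+.5)/k-.5,.095) for u,v in uv])[:,:2]
print(P,np.hypot(*(P[0]-P[1])),np.hypot(*(P[2]-P[3])))
r=least_squares(lambda p:np.hypot(*(P-p[:2]).T)-p[2],[*P.mean(0),.04]);print('man',r.x,r.fun)
# edge: colour segmentation
im=f['image'][:130,255:380].astype(int); sat=im[...,2]-im[...,0]
M=(sat>8).astype(np.uint8); n,l,s,c=cv2.connectedComponentsWithStats(M);kk=1+np.argmax(s[1:,4])
cn=cv2.convexHull(max(cv2.findContours((l==kk).astype(np.uint8),0,1)[0],key=len))[:,0]
Q=np.array([wonz(f,255+u,v,.095) for u,v in cn])[:,:2]
r=least_squares(lambda p:np.hypot(*(Q-p[:2]).T)-p[2],[*Q.mean(0),.04],loss='soft_l1',f_scale=.001);print('seg',r.x,abs(r.fun).max(),s[kk])
# base inner circle
B=np.array([wonz(f,250+(u+.5)/k-.5,(v+.5)/k-.5,.003) for u,v in((155,360),(476,360),(315,207),(315,520))])[:,:2]
r=least_squares(lambda p:np.hypot(*(B-p[:2]).T)-p[2],[*B.mean(0),.04]);print('base',r.x,r.fun)
C=wcloud(f)
crop('w13',220,150,430,340,3.5,'c14')
print([C[v,u].round(4).tolist() for u,v in((280,200),(360,195),(320,170),(258,240),(390,240))])
for z in(.19,.194): print(disc(f,z,(225,155,430,340)))
go([.605,-.325,.15],3.14)
```

```text
[[ 0.64804561 -0.32479033]
 [ 0.56845927 -0.32411886]
 [ 0.60780457 -0.36383293]
 [ 0.60797082 -0.28366259]] 0.07958916802365373 0.0801705169953408
man [ 0.60825711 -0.32374599  0.03994393] [-0.00014173 -0.00014434  0.00014557  0.0001405 ]
seg [ 0.60841406 -0.32398642  0.03992056] 0.000431523817732829 [  10   22  102   99 7323]
base [ 0.60845621 -0.32386359  0.03748708] [-4.13215332e-05 -4.11840259e-05  4.24450869e-05  4.00604811e-05]
[[0.6241, -0.2506, 0.1952], [0.5842, -0.2532, 0.1953], [0.6039, -0.266, 0.1961], [0.6368, -0.2287, 0.1963], [0.5672, -0.2285, 0.1958]]
(array([ 0.60197299, -0.21702865,  0.05048528]), np.float64(0.0009798420624782603), 46)
(array([ 0.60204763, -0.21872036,  0.04912005]), np.float64(0.0006307701960210424), 44)
shift [106.   -3.4  48.3] spin 0.0 jaw now 3.1404 down -1.0
```

View pics/c14.png

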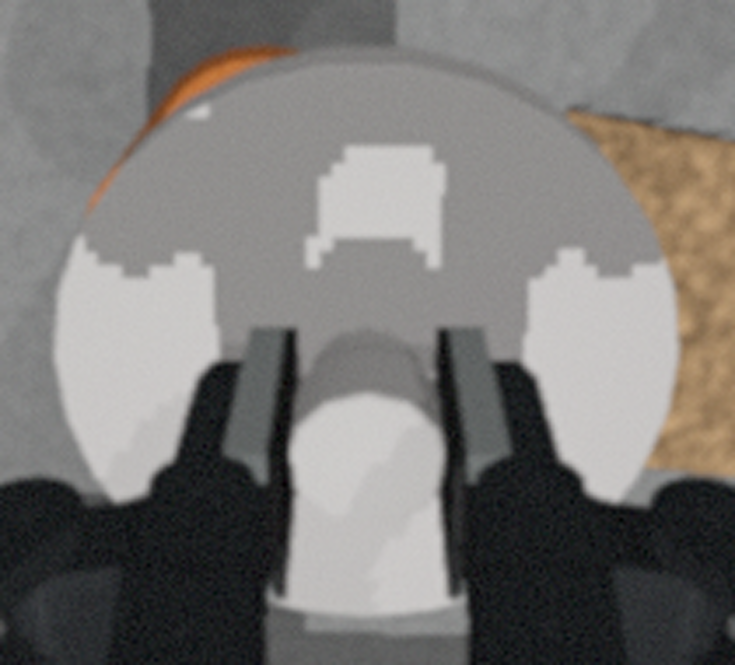

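Beaker rim at (0.608,-0.324): rim radius 39.9 mm, and the base fit agrees. The held cover is level, centred at (0.602,-0.219). It has to shift +6.3 mm in x and -105 mm in y, to hover 10 mm above the rim.

{"method": "play_rows", "body": {
  "series": [
    [[10,-1,0],0],
    [[30,-2,0],0],
    [[55,-4,0],0],
    [[80,-5,0],0],
    [[97,-6,5],0],
    [[105,-6,20],0],
    [[105,-6,40],0],
    [[105,-6,55],0]
  ]
}}

```text
time: 23.55
ee_pos: [0.6066, -0.3244, 0.1404]
orientation: [-0.706, 0.708, 0.001, -0.0]
ft_force: [-0.3, 0.5, -1.9]
finger_gap: 0.0198
```

{"method": "play_rows", "body": {
  "series": [
    [[0,0,8],0],
    [[0,0,15],0],
    [[0,0,19],0],
    [[0,0,20],0],
    [[0,0,20],0],
    [[0,0,20],0],
    [[0,0,20],0],
    [[0,0,20],0]
  ]
}}

```text
time: 24.35
ee_pos: [0.6077, -0.3245, 0.1237]
orientation: [-0.707, 0.708, -0.0, 0.0]
ft_force: [0.3, -0.2, -1.1]
finger_gap: 0.0201
```

Run:
```python
from disc import *
st();f=snap('wrist','w14'); g=snap('scene','s14'); crop('s14',140,120,280,260,5,'c15')
o=bot.get_obs(); print(disc(f,o['ee_pos'][2]-.003,(225,155,430,340)))
go([.608,-.3237,.11],3.1404)
```

```text
{'time': 24.35, 'ee_pos': [0.6077, -0.3245, 0.1237], 'joint_positions': [-0.6069, 0.5789, 0.1926, 1.1837, 0.0001, -2.1761], 'ft_force': [0.3299, -0.1933, -1.052], 'finger_gap': 0.0201}
(array([ 0.60808179, -0.3245833 ,  0.04874718]), np.float64(0.0007438257697139211), 39)
shift [-0.7 -0.4 13.5] spin -0.0 jaw now 3.14 down -1.0
```

View pics/w14.png

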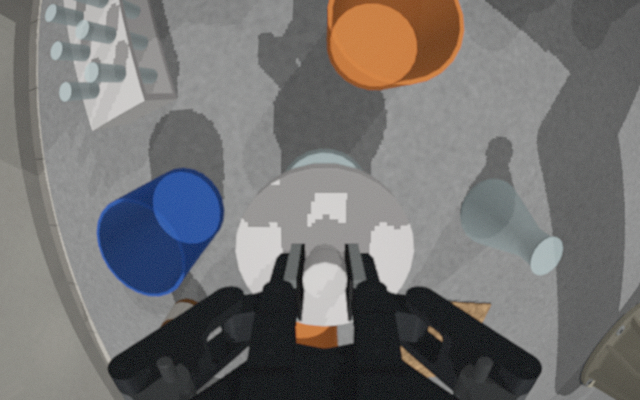

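View pics/c15.png

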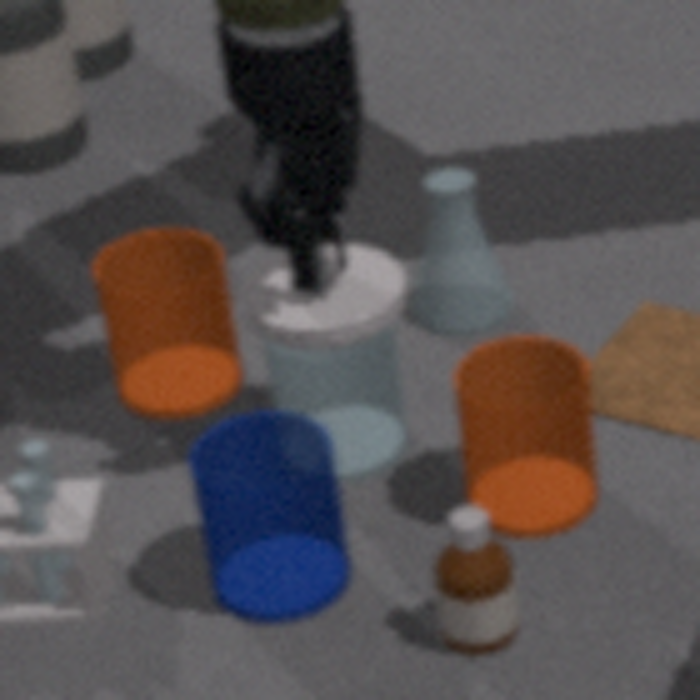

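The cover is centred over the beaker to within 1 mm. Lowering gently.

{"method": "play_rows", "body": {
  "series": [
    [[-0.5,0,3],0],
    [[-0.5,0,6],0],
    [[-0.5,0,9],0],
    [[-0.5,0,11],0],
    [[-0.5,0,13],0],
    [[-0.5,0,14],0],
    [[-0.5,0,14],0],
    [[-0.5,0,14],0]
  ]
}}

```text
time: 25.25
ee_pos: [0.6075, -0.3239, 0.1093]
orientation: [-0.707, 0.708, -0.0, 0.0]
ft_force: [-0.4, -0.1, -1.2]
finger_gap: 0.0199
```

{"method": "play_rows", "body": {
  "series": [
    [[0,0,1],0],
    [[0,0,2],0],
    [[0,0,3],0],
    [[0,0,4],0],
    [[0,0,5],0],
    [[0,0,5.5],0],
    [[0,0,5.5],0],
    [[0,0,5.5],0]
  ]
}}

```text
time: 26.05
ee_pos: [0.6076, -0.3239, 0.1043]
orientation: [-0.707, 0.708, -0.0, 0.0]
ft_force: [-1.9, 1.4, 4.2]
finger_gap: 0.0201
```

Contact with 5 N at TCP height 0.1043, where 0.104 was expected, so it is seated. Opening to let go.

{"method": "play_rows", "body": {
  "series": [
    [[0,0,-0.5],0],
    [[0,0,-0.5],0],
    [[0,0,-0.5],0],
    [[0,0,-0.5],0],
    [[0,0,-5],0],
    [[0,0,-15],0],
    [[0,0,-30],0],
    [[0,0,-50],0]
  ],
  "hand": 0.4
}}

```text
time: 26.85
ee_pos: [0.6072, -0.3237, 0.1543]
orientation: [-0.707, 0.708, 0.001, -0.0]
ft_force: [0.2, -0.1, -0.3]
finger_gap: 0.0511
```

{"method": "play_rows", "body": {
  "series": [
    [[0,0,-30],0],
    [[-20,0,-60],0],
    [[-50,0,-80],0],
    [[-80,0,-80],0],
    [[-90,0,-80],0],
    [[-90,0,-80],0],
    [[-90,0,-80],0],
    [[-90,0,-80],0]
  ]
}}

```text
time: 27.65
ee_pos: [0.6075, -0.235, 0.2332]
orientation: [-0.706, 0.708, 0.0, -0.0]
ft_force: [1.0, -0.5, -0.9]
finger_gap: 0.051
```

Run:
```python
from h import *
st();f=snap('wrist','w15'); g=snap('scene','s15'); crop('s15',140,120,280,260,5,'c16'); snap('top','top15')
```

```text
{'time': 27.65, 'ee_pos': [0.6075, -0.235, 0.2332], 'joint_positions': [-0.4922, 0.4682, 0.2801, 1.3833, -0.0002, -2.0602], 'ft_force': [1.0264, -0.5217, -0.9323], 'finger_gap': 0.051}
```

View pics/w15.png

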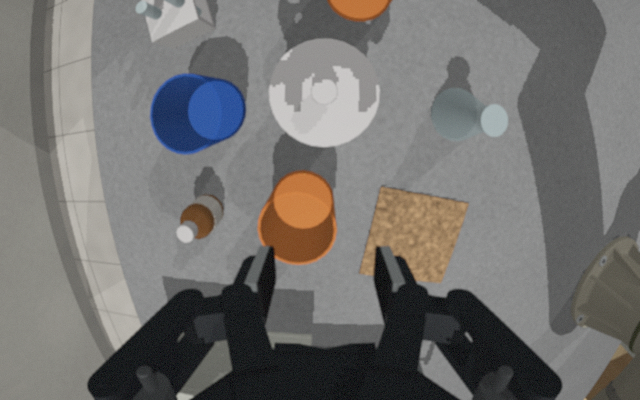

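View pics/c16.png

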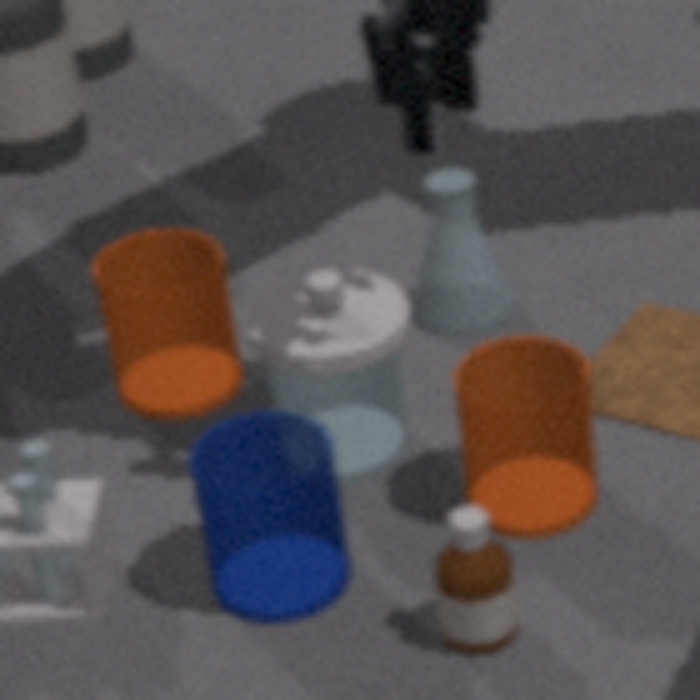

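View pics/top15.png

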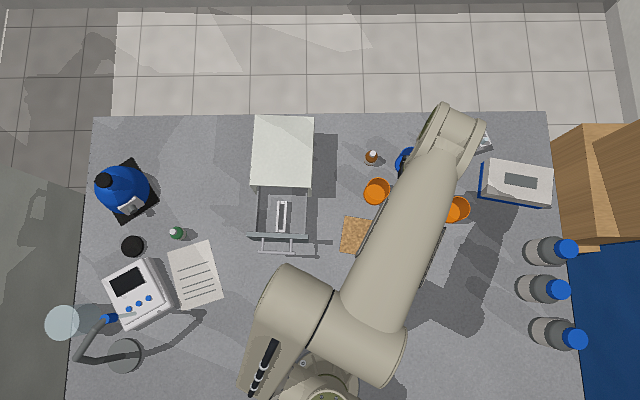

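The cover is on the beaker, with its disc at (325,92) in the wrist view. The drawer is open in the top view, with its handle at (278,252). I'll check height, tilt, centring and drawer travel.

Run:
```python
from disc import *
f=ld('w15'); C=wcloud(f)
print(disc(f,.101,(260,30,390,155)))
A=C[42:145,272:378].reshape(-1,3); m=(abs(A[:,2]-.101)<.006)&(np.hypot(A[:,0]-.608,A[:,1]+.324)<.045)&(np.hypot(A[:,0]-.608,A[:,1]+.324)>.018);A=A[m]
p=np.linalg.lstsq(np.c_[A[:,:2],np.ones(len(A))],A[:,2],rcond=None)[0]; print('slopes',p[:2],'z mean',A[:,2].mean(),'median',np.median(A[:,2]),len(A))
t=ld('top15'); crop('top15',235,160,335,270,6,'c17')
```

```text
(array([ 0.60796636, -0.32293774,  0.04882613]), np.float64(0.00038427668247387886), 40)
slopes [-3.93326486e-05 -3.26142667e-05] z mean 0.10148812922556955 median 0.10149428968587224 6728
```

View pics/c17.png

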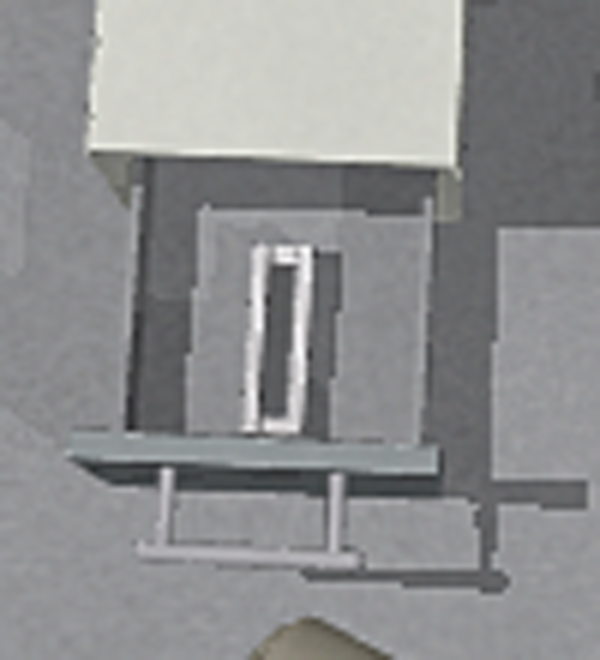

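Run:
```python
from h import *
f=ld('top0'); a=onz(f,235+221/5,100+529/5,.135); b=onz(f,235+250/6,160+555/6,.135); print('travel',np.linalg.norm(a-b))
st(); bot.sign_off()
```

```text
travel 0.1498837865943055
{'time': 27.8, 'ee_pos': [0.6074, -0.2349, 0.2332], 'joint_positions': [-0.4921, 0.4682, 0.28, 1.3833, 0.0, -2.06], 'ft_force': [-0.0898, -0.0088, -0.2141], 'finger_gap': 0.0508}
the job is handed in; nothing more can be done
```

The cover is on the beaker, the drawer is out at its stop, and I handed the job in at 27.8 s; no verdict is reported.

- **Drawer:** I pulled it until it stopped moving, at about 11 N. The top camera puts its travel at 149.9 mm of 150 mm at the end.
- **Laying flat:** I lifted the cover out by its edge and stood it on the mat. I then tipped it over between the loosened fingers so it came to rest knob up. It lay flat within 0.004 rad and was about 15 mm from the mat centre.
- **On the beaker:** I picked it up by the knob, lowered it over the rim, let go and backed away. Its top face is at 101.5 mm (101 expected) and level to better than 0.001 rad. It is centred within about 1 mm of where I measured the rim.
- **Other things:** The flask and the bottles looked undisturbed in the last pictures; I did not measure their positions again.
- **Disagreement:** The top and wrist cameras placed the beaker about 3 mm apart. I used the wrist value, and the cover went down without resistance until it seated. No check failed.

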